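# Stand the long pushrod in the holder cup

## Robot

A 6-joint arm with a two-finger parallel gripper is mounted at the origin on the work surface. World frame = base frame: x ahead of the robot, y to its left, z up, the work surface at z = 0. Lengths are in m, angles in rad, forces in N, time in s.
With the tool pointing down it reaches from about 0.25 to 0.85 m from the base axis. Payload 12.5 kg.
Tool frame: the origin (TCP) lies at the very end of the fingers, on their centre line; the grasp point (between the pads) lies 19 mm behind it; x points along the fingers, z is the direction in which the jaws open and shut, and the axes are right-handed (so a half turn about x gives the same grasp; the last joint's range is limited). The gripper opens to 93 mm and grips with 3 to 60 N. Pads are 15 mm wide; open, the fingers measure 128 mm over their backs; the gripper's body (75 mm by 188 mm) begins 65 mm behind the grasp point.
Start: joints at [-0.085, 0.351, 1.652, -0, 1.139, -0.085], TCP at [0.55, 0, 0.219] pointing down, gripper open.
Joint ranges: [-2.75, 2.75], [-0.79, 2.1], [0.01, 2.65], [-1.57, 4.71], [0.07, 3.14], [-2.87, 2.87]. Speed limits (rad/s): [2.22, 2.22, 2.79, 3.14, 3.14, 3.14].

## Interface

Orientations are given as a unit quaternion [w, x, y, z].
In Python, from cell import readout, vision, workorder, nets gives the robot as it stands.
- The arm moves only by the shell command python3 -m inch 'ROWS' [OPENING] [FORCE]. ROWS is JSON, a list of rows, each a list of 2 entries, a list of its own where there are three numbers: the shift along the tool's x, y, z in cm, then the turn about the tool's x in rad. A call has exactly 8 rows; each row shifts and turns the commanded pose from where the row before left it, along the tool's axes as they then stand; what a row does not reach is not made up. A row lasts 1/12 s, in which the tool goes at most 41.7 mm and 7.16 degrees, less where a joint would pass 70% of its speed; a pose out of reach is approached as far as the arm can. A call with a gripper value outside its range is refused whole. OPENING is the opening, from 0 (shut) to 1 (fully open), set as the call begins (- or left out, the last holds). The fingers move at their own pace and stop on an object; FORCE is the grip in N (left out, the last holds). Time passes only in rows, so rows that do not move let the fingers close, or fill a call up. It gives the time, the measured TCP pose, the force and the opening at its end, in the units of the state.
- readout.get_state(): the state, without advancing time (a new reading comes with each control period).
- vision.snapshot(name): name is "scene" or "side" or "wrist"; returns a dict with "color" (420x560x3 uint8, blue, green, red), "intrinsics" (3x3 intrinsics, pixels), "k1" (the pictures are not rectified: a ray, as slopes to the right and down, at radius r is drawn at 1 + k1 r^2 times it, then the intrinsics apply), "origin" and "rotation" of the camera in the world. Camera axes: x right, y down, z forward; pixel columns grow to the right and rows downward; lengths in m; the calibration is good to about 2 mm. A picture is of the moment at which its call begins. There is no depth.
- workorder.finish_job(): hands the job in, once; it reports no verdict.
Trained networks look in a picture, given as the dict that the camera call returned (one of the last four; its "shot" number tells which), for a name from the list of things; names that differ only in an ending like _2 or _b are one class to them, and where a whole thing is asked for, a point or a joint stands for the part that bears it (a point fixed in the world has none). Each returns a list of dicts, best first, with "p" (0 to 1); they miss things now and then, are a little off and sometimes report something else, mostly with a low value. They report only what shows in the picture. A call takes as long as a camera call. They do not tell look-alikes from the thing itself.
- nets.look_for(label, picture): "at" ([x, y, z] in m, in world coordinates, good to about 4 mm: the middle of the surface that is visible of it).
- nets.silhouettes(label, picture): "mask" (420x560 bool, what is visible of it).
The state is a dict: "clock": time; "q": joint angles; "dq": joint speeds; "effort": joint torques, N m; "eef_pos": TCP position; "ee_rot": TCP orientation; "force": force on the tool from outside, world axes, zero at the start; "moment": the same for the moment, N m; "width": finger opening in m.
Only numpy, scipy, OpenCV 4.12 (cv2) and the standard library are available. Lean on these libraries where they do the work, as an engineer would, in place of code of your own. Each camera call takes 0.05 s, during which the arm holds its last target. There are 200 camera calls.

## Task

Three slim steel things lean in the sloped rest on the engine bench: two pushrods and a socket extension bar. Take the longer pushrod and stand it upright in the round metal holder cup, same end up as it leans now, lowering it until its foot is on the bottom of the cup instead of dropping it in. Leave the shorter pushrod and the extension bar where they are in the rest.

Things in the scene. Friction and masses are not known exactly. Their poses are not given: they have to be found in the camera images.
- long_rod: longer pushrod: steel tube 11 mm thick, 250 mm long, ball ends, 0.12 kg. Origin at the tip of its lower end (foot), z along it to its upper end. Leans 40 deg from vertical, upper end towards the robot, loose in one of 3 lanes (75 mm apart, any order) of a fixed black sloped board 210 mm wide, ribs 8 mm high. Its top 100 mm stand free above the board; it lifts straight up out of its lane
- cup: holder cup: upright aluminium tube with a closed bottom, screwed to the bench on a 70 mm square dark foot plate. Outer diameter 50 mm, inner 42 mm, rim 100 mm and inner floor 6 mm above the bench. Origin at the centre of its underside on the bench, z up. It cannot move; it is left or right of the sloped rest
- short_rod: the shorter pushrod, to be left in the rest: same steel tube, 11 mm diameter, but 185 mm long (35 mm stand free beyond the board). Origin at the tip of its lower ball, z axis along the rod towards its upper end
- ext_bar: socket extension bar, to be left in the rest: steel shank 11 mm diameter, 200 mm long, with a 20 mm thick collar, 32 mm long, at its upper end (50 mm stand free beyond the board). Origin at the centre of its lower end, z axis along the bar towards the collar
Not all that is in view belongs to the job. Of the things like the cup, leave any that is pink, red or yellow; of the rest the larger one is meant.

How it is judged:
By the outcome, as a careful person would: the job done as asked, in the order asked, and still so for the second after the job is handed in, with the robot touching nothing.
It also fails if it takes over 40 s, if anything falls off the work surface, if the arm or the gripper's body presses on something with over 40 N, if the wrist force passes 120 N, or if a joint passes its speed limit or range.

## Working session

There is one attempt and no reset: what is moved stays moved. The work goes in short steps, Python scripts to look and compute and a shell command to move; the robot and the scene stay as the last step left them, time stands still between calls to the robot, and variables do not carry over. Pictures are saved under pics/ and viewed, about 8 in all and at most 12, crops included, and the job is handed in when it is done.

```bash
ls; mkdir -p pics
cat > h.py <<'E'
import numpy as np, cv2
from cell import readout, vision, workorder, nets
from scipy.spatial.transform import Rotation as R
def ray(s,u,v):
    K=np.array(s["intrinsics"]);k=s["k1"]
    d=np.array([(u-K[0,2])/K[0,0],(v-K[1,2])/K[1,1]]);a=d.copy()
    for _ in range(20): a=d/(1+k*(a@a))
    w=np.array(s["rotation"])@np.array([a[0],a[1],1]);return np.array(s["origin"]),w/np.linalg.norm(w)
def proj(s,p):
    K=np.array(s["intrinsics"]);c=np.array(s["rotation"]).T@(np.array(p)-np.array(s["origin"]))
    a=c[:2]/c[2];a=a*(1+s["k1"]*(a@a));return np.array([K[0,0]*a[0]+K[0,2],K[1,1]*a[1]+K[1,2]])
def tri(rays):
    A=0;b=0
    for o,d in rays:
        P=np.eye(3)-np.outer(d,d);A=A+P;b=b+P@o
    return np.linalg.solve(A,b)
def st():
    s=readout.get_state();q=s["ee_rot"];return s,np.array(s["eef_pos"]),R.from_quat([q[1],q[2],q[3],q[0]])
E
python3 - <<'E'
from h import *
s,p,r=st();print(s);print(r.as_matrix().round(3))
for n in("scene","side"):
    i=vision.snapshot(n);cv2.imwrite(f"pics/{n}0.png",i["color"]);print(n,np.round(i["origin"],3),np.round(i["rotation"],2).tolist())
    for l in("long_rod","short_rod","ext_bar","cup"):
        for d in nets.look_for(l,i):print(l,round(d["p"],2),np.round(d["at"],3),proj(i,d["at"]).round())
E
```

```text
pics
{'clock': 0.0, 'q': array([-8.46033201e-02,  3.51271444e-01,  1.65242104e+00, -2.57320383e-05,
        1.13912673e+00, -8.46108099e-02]), 'dq': array([-5.87433078e-04, -1.91559237e-04,  6.90022737e-04,  1.40655968e-04,
        6.23949847e-05, -1.81280996e-03]), 'effort': array([ 1.41757551e-03, -4.97321892e+01, -2.85254824e+01,  6.99741254e-02,
        2.57699919e-02, -1.73020858e-04]), 'eef_pos': array([5.49646723e-01, 4.71989828e-05, 2.18083318e-01]), 'ee_rot': array([7.06673850e-01, 2.19555331e-05, 7.07539446e-01, 3.48744135e-05]), 'force': array([0.39527226, 0.26457345, 0.04123916]), 'moment': array([ 0.03711683, -0.06206615, -0.06614873]), 'width': 0.09272984888529873}
[[-0.001 -0.     1.   ]
 [ 0.     1.     0.   ]
 [-1.     0.    -0.001]]
scene [1.048 0.326 0.672] [-0.17, 0.44, 0.83, -0.31]Traceback (most recent call last):
  File "<stdin>", line 6, in <module>
  File "h.py", line 10, in proj
    K=np.array(s["intrinsics"]);c=np.array(s["rotation"]).T@(np.array(p)-np.array(s["origin"]))
                                  ~~~~~~~~~~~~~~~~~~~~~~~~~^^~~~~~~~~~~~~~~~~~~~~~~~~~~~~~~~~~~
ValueError: matmul: Input operand 1 has a mismatch in its core dimension 0, with gufunc signature (n?,k),(k,m?)->(n?,m?) (size 3 is different from 4)
```

```bash
cat >> h.py <<'E'
_snap=vision.snapshot
def shot(n):
    i=_snap(n);j=dict(i);q=i["rotation"];j["rotation"]=R.from_quat([q[1],q[2],q[3],q[0]]).as_matrix();j["raw"]=i;return j
E
python3 - <<'E'
from h import *
ims=[]
for n in("scene","side"):
    i=shot(n);ims.append(i["color"]);print(n,np.round(i["origin"],3),i["rotation"].round(2).tolist())
    for l in("long_rod","short_rod","ext_bar","cup"):
        for d in nets.look_for(l,i["raw"]):print(l,round(d["p"],2),np.round(d["at"],3),proj(i,d["at"]).round())
    cv2.imwrite(f"pics/{n}0.png",i["color"])
E
```

```text
scene [1.048 0.326 0.672] [[-0.56, 0.62, -0.55], [0.83, 0.42, -0.37], [-0.0, -0.66, -0.75]]
short_rod 0.76 [ 0.619 -0.276  0.098] [158. 151.]
ext_bar 0.73 [ 0.593 -0.21   0.116] [187. 149.]
cup 0.91 [0.635 0.341 0.05 ] [417. 307.]
cup 0.83 [0.498 0.22  0.033] [383. 231.]
cup 0.81 [0.719 0.254 0.032] [349. 324.]
cup 0.8 [0.588 0.062 0.048] [295. 222.]
cup 0.56 [0.614 0.212 0.051] [356. 264.]
side [ 0.265 -0.358  0.595] [[0.75, -0.47, 0.47], [-0.66, -0.54, 0.51], [0.01, -0.69, -0.72]]
long_rod 0.79 [ 0.524 -0.145  0.172] [317. 247.]
ext_bar 0.57 [ 0.54  -0.214  0.176] [364. 270.]
cup 0.89 [0.48  0.208 0.034] [170. 195.]
cup 0.8 [0.581 0.19  0.038] [217. 176.]
cup 0.78 [0.696 0.238 0.023] [247. 148.]
cup 0.65 [0.608 0.321 0.046] [193. 139.]
cup 0.58 [0.562 0.033 0.058] [257. 216.]
```

View pics/scene0.png

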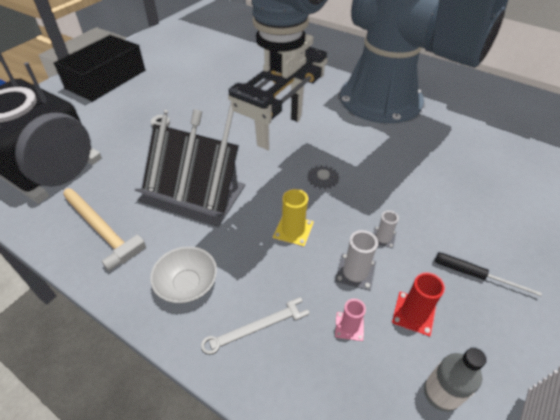

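View pics/side0.png

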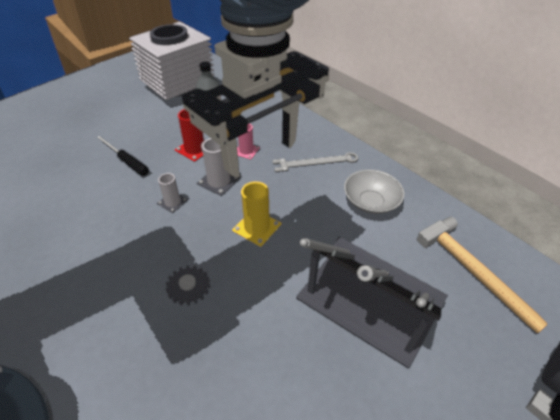

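Scene: grey cups at (360,257) larger and (388,228) smaller; yellow (294,217), pink (352,318) and red (420,302) are decoys. In the rest, the right rod (≈(232,90) to (212,205)) looks longest; middle (190,150) and left (158,150) are the other two. Close crop to confirm.

Run:
```python
from h import *
a=cv2.imread("pics/scene0.png")[75:225,120:270];b=cv2.imread("pics/side0.png")[225:375,290:450]
cv2.imwrite("pics/crop0.png",np.hstack([cv2.resize(a,(390,390),interpolation=3),cv2.resize(b,(410,390),interpolation=3)]))
```

```text
(no output)
```

View pics/crop0.png

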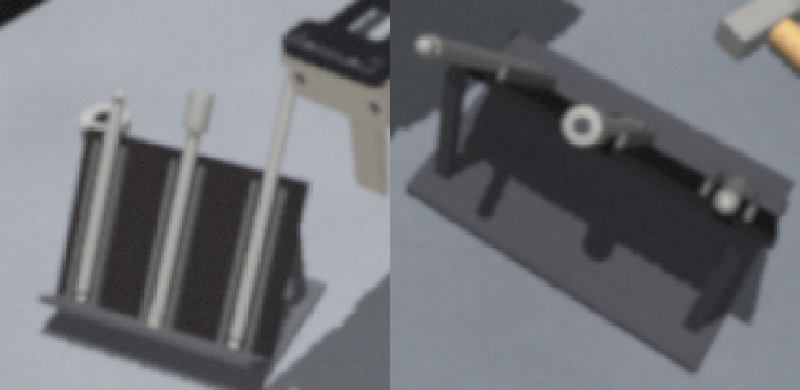

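```bash
cat > fit.py <<'E'
from h import *
from scipy.optimize import least_squares
S=shot("scene");D=shot("side")
def off(i,a,b,px):
    u,v=proj(i,a),proj(i,b);t=(v-u)/np.linalg.norm(v-u);w=np.array(px)-u;return t[0]*w[1]-t[1]*w[0]
def f(x):
    foot=x[:3];d=np.array([-np.sin(.698)*np.cos(x[3]),-np.sin(.698)*np.sin(x[3]),np.cos(.698)]);top=foot+.25*d
    return np.r_[proj(D,top-.005*d)-[304.8,242.3],proj(S,foot+.005*d)-[210.4,207.7],off(S,foot,top,[230.4,109.6]),off(D,foot,top,[350,256.5])]
r=least_squares(f,[.65,-.15,.03,0]);print(r.x,r.fun.round(1))
d=np.array([-np.sin(.698)*np.cos(r.x[3]),-np.sin(.698)*np.sin(r.x[3]),np.cos(.698)]);print("top",r.x[:3]+.25*d)
# cup: masks
for i in(S,D):
    for m in nets.silhouettes("cup",i["raw"]):
        ys,xs=np.where(m["mask"]);print(round(m["p"],2),xs.min(),xs.max(),ys.min(),ys.max(),len(xs))
E
python3 fit.py
```

```text
[ 0.64480233 -0.11911474  0.02471707  0.21140104] [-0.7  1.5 -1.   0.  -0.3 -2.3]
top [ 0.48770754 -0.15282847  0.21624935]
0.96 336 376 232 289 1679
0.88 373 397 211 248 672
0.83 274 312 189 245 1483
0.72 392 444 272 336 2189
0.67 335 364 299 340 962
0.93 237 258 124 159 435
0.87 232 279 182 245 1753
0.85 176 204 111 160 891
0.75 158 187 173 213 750
0.71 199 237 139 196 1126
```

Run:
```python
from h import *
a=cv2.imread("pics/scene0.png")[215:305,315:415];b=cv2.imread("pics/side0.png")[120:210,180:280]
cv2.imwrite("pics/crop1.png",np.hstack([cv2.resize(a,(400,360),interpolation=3),cv2.resize(b,(400,360),interpolation=3)]))
```

```text
(no output)
```

View pics/crop1.png

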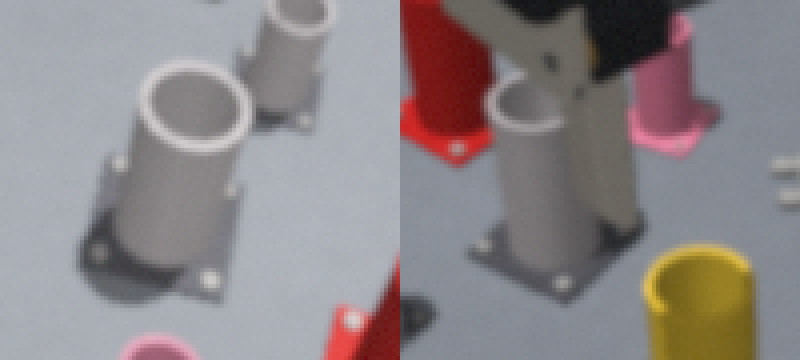

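The large grey cup (rim centre ≈(364,242) in scene) is the one meant; the smaller grey one is behind it. The rod with the longest free top is in the +y lane. Rise and turn the jaws across the rod.

```bash
python3 -m inch '[[[-4,0,0],0.12],[[-4,0,0],0.12],[[-3,0,0],0.12],[[0,0,0],0.12],[[0,0,0],0.12],[[0,0,0],0.12],[[0,0,0],0.12],[[0,0,0],0.12]]' 0.6
python3 -m inch '[[[0,0,0],0.12],[[0,0,0],0.12],[[0,0,0],0.12],[[0,0,0],0.04],[[0,0,3],0],[[0,0,3],0],[[0,0,0],0],[[0,0,0],0]]'
python3 - <<'E'
from h import *
s,p,r=st();print(p,r.as_matrix().round(3).tolist())
t=[]
for n in("scene","side","wrist"):
    i=shot(n);cv2.imwrite(f"pics/{n}1.png",i["color"])
    if n=="wrist":print(i["origin"],i["rotation"].round(2).tolist());print(proj(i,[.488,-.153,.216]),proj(i,[.545,-.14,.146]))
    t.append(i["color"])
a=cv2.resize(t[0][75:225,120:270],(400,400),interpolation=3);b=cv2.resize(t[1][225:375,290:440],(400,400),interpolation=3)
cv2.imwrite("pics/m1.png",np.hstack([a,b]))
E
```

```text
clock: 1.47
eef_pos: [0.5499, 0.0, 0.3286]
ee_rot: [0.626, 0.328, 0.626, -0.328]
force: [-0.3, -0.3, 0.0]
width: 0.0558
clock: 2.13
eef_pos: [0.5625, -0.0596, 0.3284]
ee_rot: [0.549, 0.445, 0.55, -0.445]
force: [0.2, -0.1, 0.4]
width: 0.0557
[ 0.56254784 -0.05959231  0.32839398] [[-0.0, 0.978, 0.207], [0.0, 0.207, -0.978], [-1.0, -0.0, -0.0]]
[ 0.63880545 -0.04196359  0.49504302] [[0.21, -0.94, -0.27], [-0.98, -0.2, -0.06], [-0.0, 0.28, -0.96]]
[366.48481259 302.77183561] [353.45699139 214.11221687]
```

View pics/m1.png

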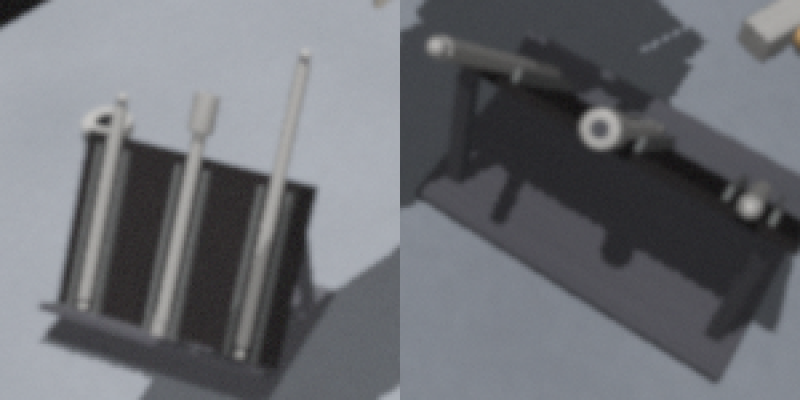

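View pics/wrist1.png

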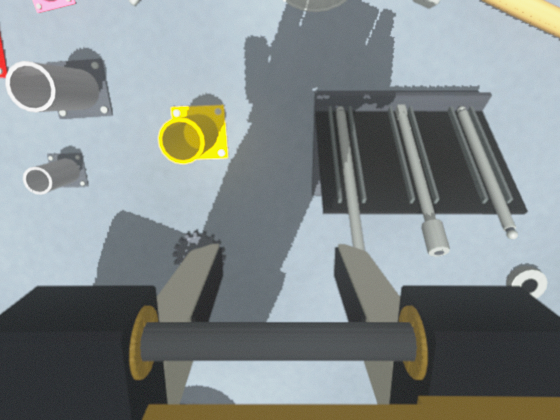

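Scene crop: rod top at full-frame (234.4,94.5), foot (210,207.4); side: top (303.9,242.2); wrist: rod along (342,112)–(358,245), big grey cup rim at (32,87).

```bash
cat > fit2.py <<'E'
from h import *
from scipy.optimize import least_squares
S=shot("scene");D=shot("side");W=shot("wrist")
def off(i,a,b,px):
    u,v=proj(i,a),proj(i,b);t=(v-u)/np.linalg.norm(v-u);w=np.array(px)-u;return t[0]*w[1]-t[1]*w[0]
def dd(x): return np.array([-np.sin(.698)*np.cos(x[3]),-np.sin(.698)*np.sin(x[3]),np.cos(.698)])
def f(x):
    foot=x[:3];d=dd(x);top=foot+.25*d
    return np.r_[proj(D,top-.005*d)-[303.9,242.2],proj(S,top-.005*d)-[234.4,95],proj(S,foot+.005*d)-[210,207.4],off(W,foot,top,[342,115]),off(W,foot,top,[358,245]),off(D,foot,top,[346.3,254.5])]
r=least_squares(f,[.65,-.15,.03,.2],x_scale=[.1,.1,.1,1]);print(r.x,r.fun.round(1))
d=dd(r.x);top=r.x[:3]+.25*d;print("top",top,"g40",top-.04*d)
c=[]
for i,px in((S,(364,241.75)),(W,(32,87))):
    o,v=ray(i,*px);print("cup",o+v*(.1-o[2])/v[2])
s,p,R0=st();g=top-.035*d+[0,0,-.019]
print("tcp goal",g,"tool delta cm",R0.inv().apply(g-p)*100)
E
python3 fit2.py
```

```text
[ 0.64444767 -0.12030301  0.0261142   0.19849549] [-0.7  0.8 -0.3  0.4 -1.  -0.4 -0.4  0.1 -1.3]
top [ 0.48693088 -0.15198659  0.21764647] g40 [ 0.51213357 -0.14691722  0.1870013 ]
cup [0.59711743 0.21244032 0.1       ]
cup [0.59548965 0.20891888 0.1       ]
tcp goal [ 0.50898323 -0.14755089  0.17183195] tool delta cm [15.68997502 -7.11373725  7.63912663]
```

```bash
python3 -m inch '[[[0,-3.5,3.8],0],[[0,-3.6,3.8],0],[[3.5,0,0],0],[[4,0,0],0],[[4,0,0],0],[[2,0,0],0],[[0,0,0],0],[[0,0,0],0]]'
python3 - <<'E'
from h import *
i=shot("wrist");cv2.imwrite("pics/w2.png",i["color"]);a=shot("side")["color"]
s,p,r=st();print(p)
cv2.imwrite("pics/m2.png",np.hstack([cv2.resize(i["color"],(400,300)),cv2.resize(a[180:330,240:440],(400,300),interpolation=3)]))
E
```

```text
clock: 3.1
eef_pos: [0.5197, -0.1297, 0.1938]
ee_rot: [0.55, 0.444, 0.55, -0.445]
force: [0.3, -0.5, 0.4]
width: 0.0556
[ 0.52068551 -0.13016211  0.19560283]
```

View pics/m2.png

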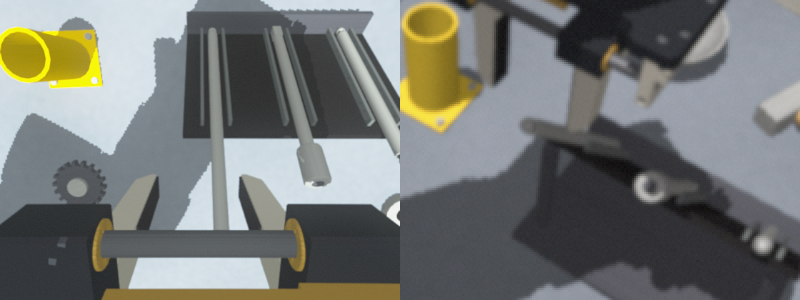

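The jaws straddle the rod, which stands right of centre (221 vs mid ≈200 in the wrist half), in line with the computed 1.5 cm remaining shift.

```bash
python3 -m inch '[[[0,-0.8,0.8],0],[[0,-0.7,0.7],0],[[1.2,0,0],0],[[1.2,0,0],0],[[0,0,0],0],[[0,0,0],0],[[0,0,0],0],[[0,0,0],0]]' 
python3 -m inch '[[[0,0,0],0],[[0,0,0],0],[[0,0,0],0],[[0,0,0],0],[[0,0,0],0],[[0,0,0],0],[[0,0,0],0],[[0,0,0],0]]' 0 20
```

```text
clock: 3.87
eef_pos: [0.5084, -0.1483, 0.1706]
ee_rot: [0.55, 0.445, 0.549, -0.445]
force: [1.0, -0.1, -0.3]
width: 0.0557
clock: 4.53
eef_pos: [0.5082, -0.1479, 0.1696]
ee_rot: [0.55, 0.445, 0.55, -0.445]
force: [0.2, -1.4, 0.5]
width: 0.0101
```

```bash
python3 -m inch '[[[-1,0,0],0],[[-2,0,0],0],[[-3,0,0],0],[[-3.5,0,0],0],[[-3.5,0,0],0],[[-3.5,0,0],0],[[-3.5,0,0],0],[[-1.5,0,0],0]]'
python3 - <<'E'
from h import *
a=shot("side")["color"];b=shot("scene")["color"];s,p,r=st();print(p,s["width"])
cv2.imwrite("pics/m3.png",np.hstack([cv2.resize(a,(400,300)),cv2.resize(b,(400,300))]))
E
```

```text
clock: 5.2
eef_pos: [0.5085, -0.148, 0.3902]
ee_rot: [0.552, 0.445, 0.548, -0.444]
force: [0.0, -0.1, -1.4]
width: 0.0107
[ 0.50867984 -0.14811084  0.38806832] 0.010707752545075368
```

View pics/m3.png

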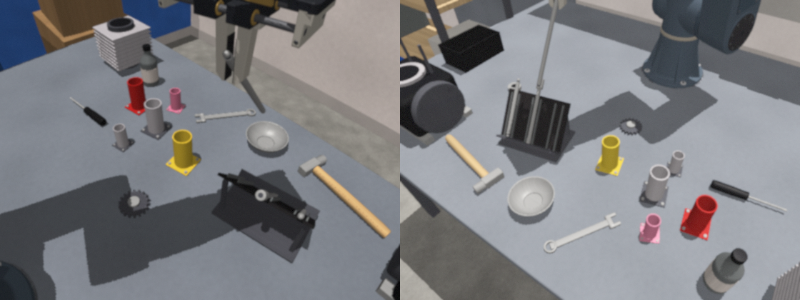

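```bash
python3 -m inch '[[[0,-1.5,-1.3],0],[[0,-2,-1.8],0],[[0,-2,-1.8],0],[[0,-2,-1.8],0],[[0,-2,-1.8],0],[[0,-1.5,-1.2],0],[[0,-1,-0.8],0],[[0,0,0],0]]' 
python3 -m inch '[[[1.5,0,0],0],[[2.5,0,0],0],[[3,0,0],0],[[3,0,0],0],[[3,0,0],0],[[2.5,0,0],0],[[1.5,0,0],0],[[0,0,0],0]]'
python3 -m inch '[[[0,0,0],0],[[0,0,0],0],[[0,0,0],0],[[0,0,0],0],[[0,0,0],0],[[0,0,0],0],[[0,0,0],0],[[0,0,0],0]]' 0 4
python3 - <<'E'
from h import *
a=shot("side")["color"];b=shot("scene")["color"];s,p,r=st();print(p,s["width"])
cv2.imwrite("pics/m4.png",np.hstack([cv2.resize(a,(400,300)),cv2.resize(b[:300,80:480],(400,300))]))
E
```

```text
clock: 5.97
eef_pos: [0.3669, -0.0694, 0.3839]
ee_rot: [0.55, 0.444, 0.55, -0.445]
force: [0.2, -0.2, -0.6]
width: 0.0107
clock: 6.63
eef_pos: [0.3672, -0.07, 0.2113]
ee_rot: [0.548, 0.444, 0.552, -0.446]
force: [-0.1, -0.5, -1.2]
width: 0.0107
clock: 7.3
eef_pos: [0.3688, -0.0703, 0.2148]
ee_rot: [0.55, 0.445, 0.55, -0.445]
force: [0.1, -0.5, -1.2]
width: 0.0109
[ 0.3688076  -0.07033602  0.21466218] 0.010686807290732554
```

View pics/m4.png

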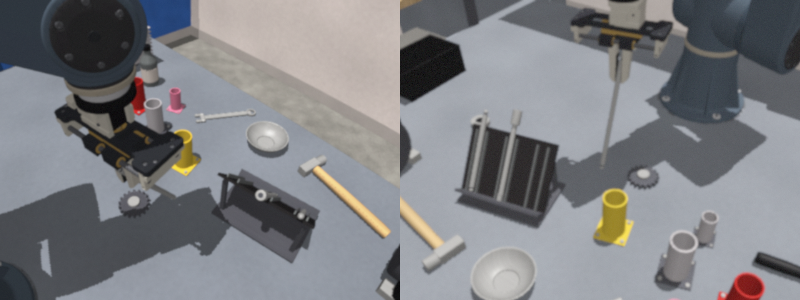

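Rod held; its foot shows at scene (284,165). The tilt follows from the mask; I measure it by code from here on.

```bash
cat > tilt.py <<'E'
from h import *
from scipy.optimize import least_squares
def tilt():
    s,p,r=st();g=p+[0,0,.019];y=r.apply([0,1,0])
    S=shot("scene");out=nets.silhouettes("long_rod",S["raw"])
    for m in out[:2]:
        ys,xs=np.where(m["mask"]);k=ys>=ys.max()-2;px=np.array([xs[k].mean(),ys.max()])
        # foot tip: lower silhouette; solve tilt a and length L from grasp
        h=lambda v:proj(S,g+v[1]*(np.sin(v[0])*y-np.array([0,0,1])*np.cos(v[0])))-px
        q=least_squares(h,[.3,.2],x_scale=[1,.2])
        h1=lambda v:proj(S,g+.215*(np.sin(v[0])*y-np.array([0,0,1])*np.cos(v[0])))-px
        q1=least_squares(h1,[.3])
        print("p",round(m["p"],2),"foot px",px,"tilt deg",np.degrees(q.x[0]).round(1),"L",q.x[1].round(3),"| fixed L tilt",np.degrees(q1.x[0]).round(1),"res",q1.fun.round(1),len(xs))
    print(p,s["width"],s["clock"],s["force"].round(1))
if __name__=="__main__":tilt()
E
python3 tilt.py; python3 -m inch '[[[0,0,0],0],[[0,0,0],0],[[0,0,0],0],[[0,0,0],0],[[0,0,0],0],[[0,0,0],0],[[0,0,0],0],[[0,0,0],0]]' 0 3;python3 tilt.py
```

```text
p 0.94 foot px [281.875 168.   ] tilt deg 26.6 L 0.213 | fixed L tilt 25.7 res [0.3 0.4] 568
p 0.33 foot px [362.90322581 289.        ] tilt deg -32.9 L 99409732.17 | fixed L tilt 27.4 res [ -81.5 -119.9] 1668
[ 0.3688076  -0.07033602  0.21466218] 0.010686807290732554 7.4 [ 0.  -0.1 -1. ]
clock: 8.17
eef_pos: [0.3688, -0.0703, 0.2146]
ee_rot: [0.55, 0.445, 0.55, -0.445]
force: [0.5, -0.4, -1.5]
width: 0.0108
p 0.77 foot px [281.5 168. ] tilt deg 27.5 L 0.212 | fixed L tilt 26.2 res [0.5 0.6] 473
[ 0.36881715 -0.07031732  0.21464056] 0.010840040284236309 8.1667 [ 0.5 -0.4 -1.5]
```

Tilt settled at ≈26°. I'll carry it to the cup, and use the inner far wall to bring it upright while easing forward.

```bash
python3 -m inch '[[[-1.5,0,0],0],[[-2.5,0,0],0],[[-2.5,0,0],0],[[-2.5,0,0],0],[[-2.5,0,0],0],[[-2.5,0,0],0],[[-1,0,0],0],[[0,0,-1],0]]' 0 8
python3 -m inch '[[[0,1,-1.5],0],[[0,1.6,-2],0],[[0,1.6,-2],0],[[0,1.6,-2],0],[[0,1.6,-2],0],[[0,1.6,-2],0],[[0,1.6,-2],0],[[0,1.6,-2],0]]'
python3 -m inch '[[[0,1.6,-1.6],0],[[0,1.6,-1.6],0],[[0,1.3,-1.4],0],[[0,0.8,-1],0],[[0,0,0],0],[[0,0,0],0],[[0,0,0],0],[[0,0,0],0]]'
python3 tilt.py
```

```text
clock: 8.93
eef_pos: [0.3675, -0.0612, 0.3661]
ee_rot: [0.551, 0.445, 0.548, -0.445]
force: [0.5, 1.1, -1.8]
width: 0.0109
clock: 9.6
eef_pos: [0.4531, 0.1184, 0.3626]
ee_rot: [0.549, 0.444, 0.551, -0.445]
force: [-0.3, -0.4, -0.6]
width: 0.0106
clock: 10.27
eef_pos: [0.4933, 0.1817, 0.3646]
ee_rot: [0.55, 0.445, 0.55, -0.445]
force: [0.1, 1.0, -1.0]
width: 0.0106
p 0.84 foot px [370.71428571 199.        ] tilt deg 21.7 L 0.218 | fixed L tilt 23.8 res [-0.2 -0.1] 1295
[0.49329408 0.18172035 0.36458495] 0.01057578706835913 10.2667 [ 0.1  1.  -1. ]
```

```bash
python3 -m inch '[[[0,1.2,-0.4],0],[[0,1.1,-0.3],0],[[1.5,0,0],0],[[2,0,0],0],[[2,0,0],0],[[1,0,0],0],[[0,0,0],0],[[0,0,0],0]]'
python3 tilt.py
python3 - <<'E'
from h import *
a=shot("side")["color"];b=shot("scene")["color"]
cv2.imwrite("pics/m5.png",np.hstack([cv2.resize(a[90:240,130:330],(400,300)),cv2.resize(b[150:300,270:470],(400,300))]))
E
```

```text
clock: 11.03
eef_pos: [0.5148, 0.1939, 0.3002]
ee_rot: [0.55, 0.445, 0.55, -0.445]
force: [1.2, 1.1, -1.2]
width: 0.011
p 0.88 foot px [365.2 238. ] tilt deg 10.7 L 0.257 | fixed L tilt 27.2 res [-1.  -0.4] 1098
[0.51482634 0.1938617  0.30019579] 0.011026020573141485 11.0333 [ 1.2  1.1 -1.2]
```

View pics/m5.png

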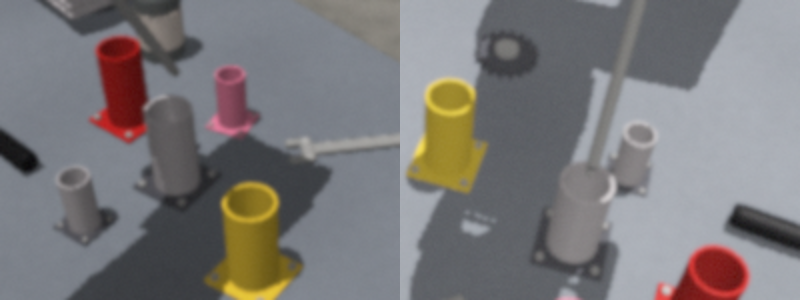

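Side: rod's foot at (217.5,126), just above the cup rim; scene: foot at about (367,234), at the rim's back edge. Triangulate.

Run:
```python
from h import *
S=shot("scene");D=shot("side");s,p,r=st()
for b in((365.2,238),(367.5,235)):
    f=tri([ray(S,*b),ray(D,217.5,126)]);v=f-p-[0,0,.019];print(f,proj(S,f),proj(D,f),np.linalg.norm(v),np.degrees(np.arctan2(np.hypot(*v[:2]),-v[2])))
for c in([.596,.2105,.1],[.575,.2105,.1],[.596,.19,.1]):print(proj(S,c),proj(D,c))
```

```text
[0.61453218 0.21746724 0.13315099] [365.40798476 237.92438179] [217.67597794 126.06695853] 0.21245729997877322 28.78199099900746
[0.61137796 0.21688749 0.13610092] [366.19038123 235.47684253] [216.39146953 125.56854304] 0.20833417607559993 28.40050920771806
[363.28605687 240.85858951] [213.76739146 144.75172257]
[368.3229671  233.21959443] [205.08967869 149.03014377]
[352.97856919 235.87030485] [219.66902081 149.49584581]
```

```bash
python3 -m inch '[[[0,-0.7,0.15],0],[[0,-0.7,0.15],0],[[0,0,0],0],[[1.5,0,0],0],[[1.5,0,0],0],[[1.5,0,0],0],[[1.5,0,0],0],[[0,0,0],0]]' 0 5
python3 - <<'E'
from h import *
S=shot("scene");D=shot("side");s,p,r=st();print(s["force"].round(1),p)
cv2.imwrite("pics/m6.png",np.hstack([cv2.resize(D["color"][90:240,130:330],(400,300)),cv2.resize(S["color"][130:280,270:470],(400,300))]))
E
```

```text
clock: 12.0
eef_pos: [0.5005, 0.1878, 0.2373]
ee_rot: [0.549, 0.444, 0.551, -0.446]
force: [0.1, 0.4, -1.6]
width: 0.011
[ 0.5 -0.6 -0.3] [0.50160928 0.1881338  0.23998538]
```

View pics/m6.png

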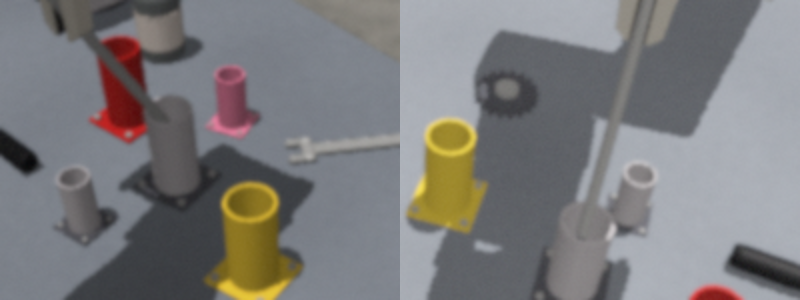

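Side: rod dips behind the near rim at crop (163,118); scene: foot shows inside the cup mouth at (583,238). So the foot is in the cup (computed (0.600,0.209,0.071)). Now ease forward against the far wall.

```bash
python3 -m inch '[[[0,0.8,0],0],[[0,1,0],0],[[0,1,0],0],[[0,1,0],0],[[0,1,0],0],[[0,1,0],0],[[0,1,0],0],[[0,0.8,0],0]]' 0 4
python3 -m inch '[[[0,1,0],0],[[0,1,0],0],[[0,0.7,0],0],[[0,0.3,0],0],[[0,0,0],0],[[0,0,0],0],[[0,0,0],0],[[0,0,0],0]]'
cat > ax.py <<'E'
from h import *
s,p,r=st();g=p+[0,0,.019];print(p,s["force"].round(1),s["width"])
S=shot("scene");D=shot("side");pl=[]
for i in(S,D):
    for m in nets.silhouettes("long_rod",i["raw"])[:1]:
        ys,xs=np.where(m["mask"]);print(round(m["p"],2),xs.min(),xs.max(),ys.min(),ys.max(),len(xs))
        v=cv2.fitLine(np.c_[xs,ys].astype(np.float32),cv2.DIST_HUBER,0,.01,.01).ravel()
        t=v[2:]+np.array([0.,0]);a=ray(i,*(t-8*v[:2]))[1];b=ray(i,*(t+8*v[:2]))[1];n=np.cross(a,b);pl.append(n/np.linalg.norm(n))
if len(pl)==2:
    d=np.cross(*pl);d/=np.linalg.norm(d);d*=np.sign(d[2]);print("axis",d.round(3),"tilt",np.degrees(np.arccos(d[2])).round(1))
    A=np.array([*pl,[0,0,1]])
    for z in(.1,.15,.2):print("axis at z",z,np.linalg.solve(A,[pl[0]@S["origin"],pl[1]@D["origin"],z]).round(4))
E
python3 ax.py
```

```text
clock: 12.77
eef_pos: [0.5773, 0.2044, 0.2407]
ee_rot: [0.55, 0.445, 0.549, -0.444]
force: [0.4, -0.3, -1.1]
width: 0.0109
clock: 13.43
eef_pos: [0.6051, 0.2104, 0.2399]
ee_rot: [0.55, 0.445, 0.55, -0.445]
force: [-1.2, 0.8, -0.3]
width: 0.011
[0.60508441 0.21035674 0.23985032] [-1.2  0.8 -0.3] 0.01096768423073386
0.63 358 384 160 249 539
0.77 204 221 54 149 430
axis [-0.062 -0.025  0.998] tilt 3.8
axis at z 0.1 [0.61   0.2125 0.1   ]
axis at z 0.15 [0.6068 0.2113 0.15  ]
axis at z 0.2 [0.6037 0.21   0.2   ]
```

Tilt 3.8° now. Slightly more forward, then lower gently.

```bash
python3 -m inch '[[[0,0.6,0],0],[[0,0.5,0],0],[[0.5,0,0],0],[[0.8,0,0],0],[[0.8,0,0],0],[[0.8,0,0],0],[[0.4,0,0],0],[[0,0,0],0]]' 0 6
python3 ax.py
python3 -m inch '[[[0.1,0,0],0],[[0.1,0,0],0],[[0.1,0,0],0],[[0.1,0,0],0],[[0,0,0],0],[[0,0,0],0],[[0,0,0],0],[[0,0,0],0]]'
```

```text
clock: 14.3
eef_pos: [0.6155, 0.2125, 0.2051]
ee_rot: [0.549, 0.444, 0.55, -0.445]
force: [-0.6, 0.2, -0.5]
width: 0.0106
[0.61551661 0.21249342 0.20509903] [-0.6  0.2 -0.5] 0.010616466341666773
0.77 360 377 184 248 377
0.73 210 221 72 149 366
axis [-0.019 -0.021  1.   ] tilt 1.6
axis at z 0.1 [0.6124 0.2136 0.1   ]
axis at z 0.15 [0.6114 0.2125 0.15  ]
axis at z 0.2 [0.6104 0.2115 0.2   ]
clock: 15.17
eef_pos: [0.6161, 0.2127, 0.2027]
ee_rot: [0.55, 0.445, 0.55, -0.445]
force: [0.8, -0.1, -0.6]
width: 0.0109
```

```bash
python3 -m inch '[[[0.1,0,0],0],[[0.1,0,0],0],[[0,0,0],0],[[0,0,0],0],[[0,0,0],0],[[0,0,0],0],[[0,0,0],0],[[0,0,0],0]]'
python3 -m inch '[[[0.1,0,0],0],[[0.1,0,0],0],[[0,0,0],0],[[0,0,0],0],[[0,0,0],0],[[0,0,0],0],[[0,0,0],0],[[0,0,0],0]]'
```

```text
clock: 15.83
eef_pos: [0.6166, 0.2128, 0.2017]
ee_rot: [0.55, 0.445, 0.549, -0.444]
force: [-0.4, 0.2, 6.0]
width: 0.0106
clock: 16.5
eef_pos: [0.617, 0.2129, 0.2003]
ee_rot: [0.551, 0.446, 0.549, -0.444]
force: [0.3, -0.7, 8.4]
width: 0.0111
```

```bash
python3 -m inch '[[[0.1,0,0],0],[[0.1,0,0],0],[[0,0,0],0],[[0,0,0],0],[[0,0,0],0],[[0,0,0],0],[[0,0,0],0],[[0,0,0],0]]'
python3 ax.py
```

```text
clock: 17.17
eef_pos: [0.6171, 0.2129, 0.1983]
ee_rot: [0.551, 0.446, 0.549, -0.444]
force: [0.6, 0.4, 8.8]
width: 0.0111
[0.6170567  0.21289608 0.19832524] [0.6 0.4 8.8] 0.01107956072821677
0.83 358 377 186 249 381
0.93 211 221 74 148 300
axis [-0.017 -0.017  1.   ] tilt 1.4
axis at z 0.1 [0.6125 0.2133 0.1   ]
axis at z 0.15 [0.6116 0.2125 0.15  ]
axis at z 0.2 [0.6108 0.2116 0.2   ]
```

Foot is on the floor (force rises 6→9 N). Ease off the pressing, push the top slightly over towards the near wall, then release.

```bash
python3 -m inch '[[[-0.1,0,0],0],[[-0.1,0,0],0],[[0,0.3,0],0],[[0,0.3,0],0],[[0,0.2,0],0],[[0,0,0],0],[[0,0,0],0],[[0,0,0],0]]' 0 3
python3 ax.py
python3 -m inch '[[[0,0,0],0],[[0,0,0],0],[[0,0,0],0],[[0,0,0],0],[[0,0,0],0],[[0,0,0],0],[[0,0,0],0],[[0,0,0],0]]' 0.3
python3 ax.py
```

```text
clock: 18.03
eef_pos: [0.6239, 0.2143, 0.1984]
ee_rot: [0.55, 0.445, 0.55, -0.445]
force: [-0.3, -0.2, -0.9]
width: 0.0114
[0.62385617 0.2143398  0.19839627] [-0.3 -0.2 -0.9] 0.011352116763482583
0.95 359 377 188 249 439
0.87 213 222 72 149 374
axis [ 0.04  -0.01   0.999] tilt 2.3
axis at z 0.1 [0.6127 0.2137 0.1   ]
axis at z 0.15 [0.6146 0.2132 0.15  ]
axis at z 0.2 [0.6166 0.2127 0.2   ]
clock: 18.9
eef_pos: [0.6239, 0.2143, 0.1986]
ee_rot: [0.55, 0.445, 0.55, -0.445]
force: [-0.4, 0.6, 0.2]
width: 0.0281
[0.62389994 0.21432918 0.19862359] [-0.4  0.6  0.2] 0.02808491858663528
0.64 359 376 189 248 332
0.55 214 222 70 148 442
axis [0.068 0.005 0.998] tilt 3.9
axis at z 0.1 [0.6122 0.2133 0.1   ]
axis at z 0.15 [0.6156 0.2135 0.15  ]
axis at z 0.2 [0.619  0.2138 0.2   ]
```

```bash
python3 -m inch '[[[-0.5,0,0],0],[[-1.5,0,0],0],[[-2.5,0,0],0],[[-3,0,0],0],[[-3,0,0],0],[[-3,0,0],0],[[-2,0,0],0],[[0,0,0],0]]' 0.45
python3 -m inch '[[[-1,-2,0],0],[[0,-3,0],0],[[0,-3,0],0],[[0,-3,0],0],[[0,-3,0],0],[[0,-2,0],0],[[0,0,0],0],[[0,0,0],0]]'
python3 ax.py
python3 - <<'E'
from h import *
S=shot("scene");D=shot("side")
c=lambda i:cv2.resize(i["color"],(400,300))
cv2.imwrite("pics/m7.png",np.vstack([np.hstack([c(D),c(S)]),np.hstack([cv2.resize(D["color"][60:210,130:330],(400,300)),cv2.resize(S["color"][130:280,290:490],(400,300))])]))
E
```

```text
clock: 19.77
eef_pos: [0.6249, 0.2146, 0.3592]
ee_rot: [0.551, 0.447, 0.548, -0.442]
force: [-0.4, -0.6, -0.0]
width: 0.0418
clock: 20.43
eef_pos: [0.467, 0.1808, 0.3638]
ee_rot: [0.55, 0.445, 0.55, -0.444]
force: [0.0, 0.2, 0.2]
width: 0.042
[0.46697924 0.18077751 0.36382612] [0.  0.2 0.2] 0.04204849277486408
0.66 359 377 189 250 471
0.79 213 223 69 149 496
axis [0.065 0.001 0.998] tilt 3.8
axis at z 0.1 [0.6126 0.214  0.1   ]
axis at z 0.15 [0.6158 0.214  0.15  ]
axis at z 0.2 [0.6191 0.214  0.2   ]
```

View pics/m7.png

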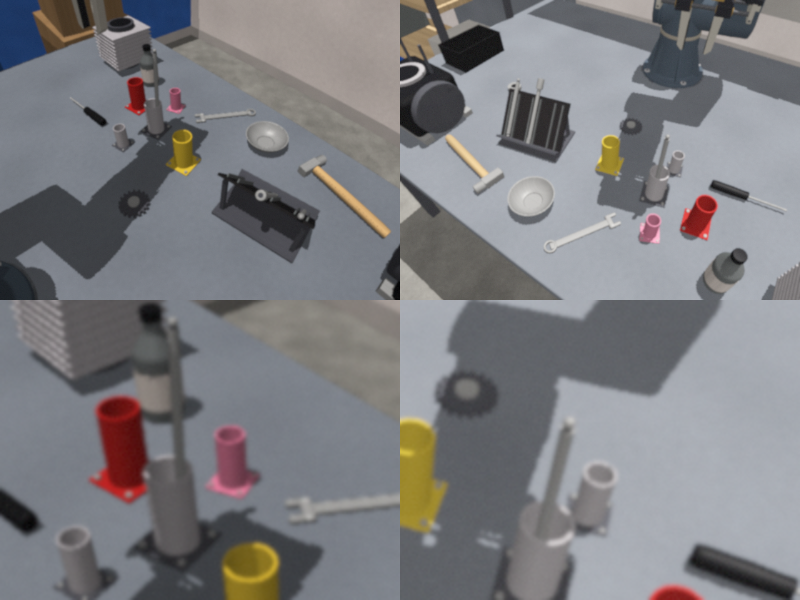

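The rod stands in the large grey cup (side crop: top (172,322), rim (170,465)). The short rod and extension bar are still in their lanes, and the arm is clear.

```bash
python3 -c "
from h import *
print(workorder.finish_job())"
```

```text
the job is handed in; nothing more can be done
None
```

The longer pushrod is standing in the larger grey holder cup with the same end up as before, and the job is handed in at about 20.5 s.

- **How it was done:** I gripped the rod near its top, lifted it straight up out of its lane, and let it swing partly upright. I then put its foot into the cup, eased it upright against the inner wall, and lowered it in roughly 1 mm steps. I released it once the contact force rose to 6–9 N, which is when the foot reached the cup floor.
- **Last checks:** After the arm moved away, the two cameras put the rod about 3.8° from vertical, resting against the cup's inner wall. It had not moved since release. The shorter pushrod and the extension bar are still in their lanes, and the gripper is clear of everything.
- **Readings that disagreed:** The tilt estimated from one camera was sometimes unreliable (10.7° against 27–28°), so I used two-camera measurements instead. The two estimates of the cup centre differed by about 4 mm.

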